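Nip a thermocouple probe's collar in the bench crimper, four clicks, and hold

ROBOT

A 6-joint arm with a two-finger parallel gripper is mounted at the origin on the work surface. World frame = base frame: x ahead of the robot, y to its left, z up, the work surface at z = 0. Lengths are in m, angles in rad, forces in N, time in s.
With the tool pointing down it reaches from about 0.3 to 0.775 m from the base axis. Payload 14.6 kg.
Tool frame: the origin (TCP) lies midway between the tips of the shut fingers; the grasp point (between the pads) lies 19 mm behind it (ctrl.pinch_z is the distance from the TCP to the grasp point, in m); z points along the fingers, y is the line along which they close (so a half turn about z gives the same grasp; the last joint's range is limited). The gripper opens to 94 mm and grips with 3 to 60 N. Pads are 16 mm wide; open, the fingers measure 119 mm over their backs; the gripper's body (75 mm by 177 mm) begins 78 mm behind the grasp point.
Start: joints at [1.079, 0.3, 1.521, -0, 1.321, -0.067], TCP at [0.227, 0.501, 0.176] pointing down, gripper open.
Joint ranges: [-3.03, 3.03], [-0.79, 2.21], [0.23, 2.52], [-1.04, 4.18], [0, 3.07], [-2.55, 2.55]. Speed limits (rad/s): [2.22, 2.22, 2.57, 3.14, 3.14, 3.14].

INTERFACE

Orientations are given as [roll, pitch, yaw] about the fixed x, y, z axes, in that order (R = Rz(yaw) Ry(pitch) Rx(roll)).
In Python, from station import ctrl gives the robot as it stands.
- The arm moves only by the tool jog_arm, never from a script. Its argument "motion" is a list of rows, each a list of 7 numbers: the shift along the tool's x, y, z in m, then the turn, a rotation vector about the tool's x, y, z in rad, then the opening, from -1 (shut) to 1 (fully open). In form: [[tx, ty, tz, rx, ry, rz, gripper], ...]. A call has 1 to 5 rows; each row shifts and turns the commanded pose from where the row before left it, along the tool's axes as they then stand; what a row does not reach is not made up. A row lasts 1/10 s, in which the tool goes at most 50 mm and 8.59 degrees, less where a joint would pass 70% of its speed; a pose out of reach is approached as far as the arm can. A call is refused whole if a number of a shift passes 0.05 or a number of a turn 0.15, either way. A call with a gripper value outside its range is refused whole. The fingers move at their own pace and stop on an object; "squeeze" is the grip in N (left out, the last holds). Time passes only in rows, so rows that do not move let the fingers close. It gives the time, the measured TCP pose, the force, the opening and the grip force at its end, in the units of the state.
- ctrl.get_obs(): the state, without advancing time (a new reading comes with each control period).
- ctrl.camera(name): name is "side" or "top"; returns the picture (400x640x3 uint8, red, green, blue); there is no depth.
- ctrl.camera_model(name): a dict with "intrinsics" (3x3 intrinsics, pixels), "k1" (the pictures are not rectified: a ray, as slopes to the right and down, at radius r is drawn at 1 + k1 r^2 times it, then the intrinsics apply), "rvec" (rotation vector, rad) and "tvec" (3), from world to camera coordinates, as OpenCV has them. Camera axes: x right, y down, z forward; pixel columns grow to the right and rows downward; lengths in m; the calibration is good to about 2 mm. A picture is of the moment at which its call begins. camera_model takes no time and is no camera call.
- ctrl.hand_in(): hands the job in; it is judged then, once.
The state is a dict: "time_s": time; "qpos": joint angles; "joint_vel": joint speeds; "tau": joint torques, N m; "ee_pos": TCP position; "eef_rot": TCP orientation; "force": force on the tool from outside, world axes, zero at the start; "moment": the same for the moment, N m; "grip_width": finger opening in m; "grip_force": force on a finger pad.
Only numpy, scipy, OpenCV 4.12 (cv2) and the standard library are available. Lean on these libraries where they do the work, as an engineer would, in place of code of your own. Each camera call takes 0.05 s, during which the arm holds its last target. There are 200 camera calls.

TASK

Take the steel thermocouple probe out of the drilled wooden tool block, stand it collar-down in the nest between the open dies of the bench-mounted ratchet crimper and let go of it. Then close the crimper's free handle by exactly four clicks of its ratchet, counted by feel, so that the dies nip the collar without crushing it (a fifth click would, and the ratchet does not let you back), and finish still holding the handle there. Leave everything else on the bench as it stands.

Things in the scene. Friction and masses are not known exactly. Their poses are not given: they have to be found in the camera images.
- probe: thermocouple probe, a straight steel rod 150 mm long, 55 to 100 g: collar 12 mm thick, 36 mm long at the bottom, above it an 8 mm sheath to a round tip. Origin at the centre of the collar's flat foot, z along the rod to the tip. Starts upright in one of the block's three holes, foot 12 mm above the bench, 104 mm standing out; screwdriver and brush in the other holes are shorter
- tool_block: fixed wooden block 46 mm (x) x 160 mm (y) x 58 mm high, with three holes 15 mm wide and 46 mm deep in a row along its y, 52 mm apart, the middle one at its centre; origin under its centre
- crimper: ratchet crimping tool lying level on a fixed mounting plate 96 x 241 mm. Origin on the bench under the handles' pivot (a vertical axis). Dies at its +y end; the fixed handle runs along -y in two saddles (18 mm either side of it, 76 mm high, from 95 mm off the pivot on), the free handle lies on the -x side. Jaws and frame are up to 68 mm, the pivot cap and ratchet 78 mm above the bench
- nest (a point): centre of the floor of the well under the dies that takes the collar: 14.4 mm wide, 20 mm deep, floor 22 mm above the bench, mouth at 42 mm, widened to 20 mm by a chamfer. From 46 to 66 mm it stands between the dies, 18.5 mm apart when open (wider on top): fixed die 7 mm off the nest's centre on the -x side, moving die 11.5 mm on the +x side; free along y and above. Axes as the crimper's
- handle: free handle: steel shank, then a black rubber grip 22 mm wide, 22 mm high (45 to 67 mm above the bench), 78 to 185 mm off the pivot. Origin under the pivot; its yaw equals the crimper's when fully open, which it is at the start, 0.90 rad from the fixed handle, and grows (anticlockwise from above) as it closes, by up to 0.74 rad. A light spring, 2 to 4 N at the grip, opens it
- handle_grip (a point): middle of the free handle's rubber grip, 155 mm off the pivot, 56 mm above the bench. The push needed here rises over the 0.09 rad before each click to 6 to 10 N, then drops suddenly to 0 to 4 N as the pawl falls in, and the handle may jump ahead by a few mm. From there up to the next click it can be held anywhere. Let go, it springs back to about where the last click came, no further
- die: the moving die, a steel block that the handle drives towards the collar, backed by a spring of a few newtons; origin on the bench under the pivot when open. It meets the collar between the second and the fourth click
- ratchet: small steel plate on the fixed handle with the sprung pawl that clicks over the free handle's toothed quadrant. Origin under the pivot; its yaw differs from the crimper's by up to 0.045 rad either way and shifts all clicks by that angle. Without it the clicks come at 0.13, 0.22, 0.31, 0.40, 0.49 ... rad of closing; one click is 14 mm at the grip
- driver: precision screwdriver standing in the block: black handle 13 mm thick, down, thin blade up to 142 mm above the bench; origin at the foot of the handle, z along it. Leave it in the block
- brush: cleaning brush standing in the block: wooden handle 13 mm thick, down, short black bristles up to 150 mm above the bench; origin at the foot, z along it. Leave it in the block
- solder_reel: metal solder reel standing on the bench, 56 mm across, 40 mm high; origin under its centre. Leave it alone
- flux_jar: white flux jar, 48 mm across, 50 mm high; origin under its centre. Leave it alone
- steel_dish: round steel dish, 90 mm across the rim, 28 mm high; origin under its centre. Leave it alone
- pencil: yellow pencil lying on the bench, 156 mm long, along its x; origin under its middle. Leave it alone
- tweezers: steel tweezers lying on the bench, 122 mm long, along their x, 10 mm high; origin under the middle. Leave them alone

How it is judged:
By the outcome, as a careful person would: the job done as asked, in the order asked, and still so for the second after the job is handed in, while the arm keeps its last pose, push and grip.
It also fails if it takes over 72 s, if anything falls off the work surface, if the arm or the gripper's body presses on something with over 40 N, if the wrist force passes 120 N, or if a joint passes its speed limit or range.

## Working session

There is one attempt and no reset: what is moved stays moved. The work goes in short steps, Python scripts to look and compute and a tool call to move; the robot and the scene stay as the last step left them, time stands still between calls to the robot, and variables do not carry over. Pictures are saved under pics/ and viewed, at most 14 in all, crops included, and the job is handed in when it is done.

Besides the shell and the picture viewer there is one more tool, called after ">>>" as name(argument=value, ...), one argument or row to a line, values as JSON. jog_arm: Moves the arm, as the interface text tells. Its arguments: {"type":"object","properties":{"motion":{"type":"array"},"squeeze":{"type":"number"}},"required":["motion"]}

```bash
mkdir -p pics; ls
python3 - <<'E'
from station import ctrl
import cv2
for n in("top","side"):
    cv2.imwrite(f"pics/{n}0.png",ctrl.camera(n)[:,:,::-1]); m=ctrl.camera_model(n); print(n,m)
o=ctrl.get_obs();print(o, ctrl.pinch_z)
E
```

```text
pics
top {'intrinsics': array([[377.50700671,   0.        , 318.18648727],
       [  0.        , 377.50700671, 194.15205116],
       [  0.        ,   0.        ,   1.        ]]), 'k1': -0.08957867164360611, 'rvec': array([ 2.19024366, -2.18978851,  0.06799573]), 'tvec': array([-0.03164161,  0.54716664,  1.02161437])}
side {'intrinsics': array([[366.44838963,   0.        , 318.34442835],
       [  0.        , 366.44838963, 192.41327372],
       [  0.        ,   0.        ,   1.        ]]), 'k1': 0.004631645456282944, 'rvec': array([ 2.22888957, -0.66545424,  0.29817624]), 'tvec': array([-0.4612576 ,  0.24859852,  0.59431966])}
{'time_s': 0.1, 'qpos': array([ 1.07940306e+00,  3.00405987e-01,  1.52150510e+00,  3.31241097e-06,
        1.32068346e+00, -6.65906871e-02]), 'joint_vel': array([ 0.00020597, -0.00239868, -0.00208947, -0.00108339,  0.00108458,
       -0.00179857]), 'tau': array([ 1.75564976e-03, -5.32648301e+01, -3.53274643e+01,  7.09791784e-02,
        2.36307346e-02, -1.20050831e-04]), 'ee_pos': array([0.22655422, 0.50089237, 0.1759542 ]), 'eef_rot': array([-3.14059319e+00, -6.98690290e-05,  2.71678921e+00]), 'force': array([-0.70077266,  0.50334203, -0.05334985]), 'moment': array([ 0.00279538, -0.00198098,  0.00179366]), 'grip_force': 0.0, 'grip_width': 0.09440746556728583} 0.0188
```

View pics/top0.png

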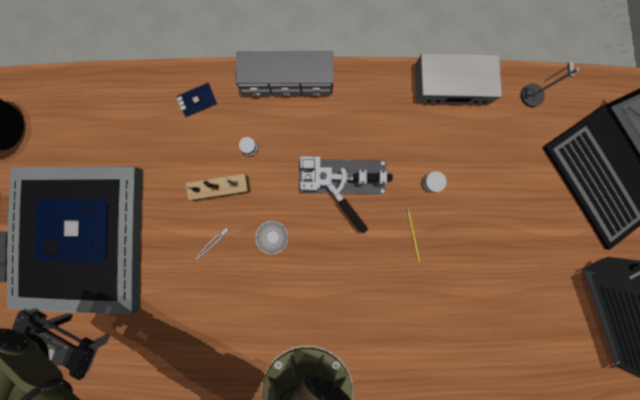

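View pics/side0.png

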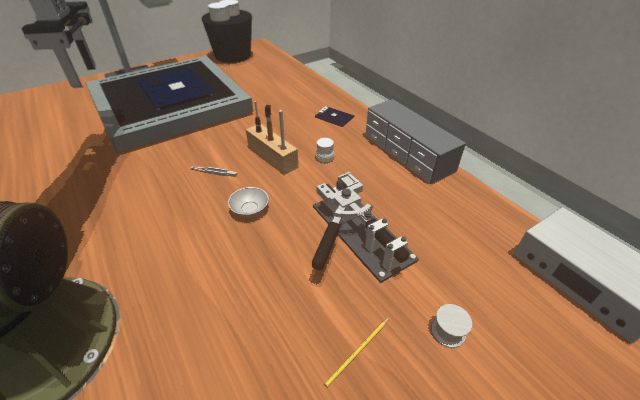

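The top view shows the block at about (217,187), the crimper at about (345,178) with its dies to the left (world +y), and the black grip at about (352,213). In the side view the probe is the bare rod at (282,130), at the near end of the block. I'll enlarge both areas.

```bash
cat > h.py <<'E'
import numpy as np,cv2
from station import ctrl
def P(n):
    m=ctrl.camera_model(n);return m["intrinsics"],np.array([m["k1"],0,0,0,0.]),cv2.Rodrigues(m["rvec"])[0],m["tvec"]
def ray(n,uv):
    K,d,R,t=P(n);p=cv2.undistortPoints(np.array([[uv]],float),K,d)[0,0]
    return -R.T@t,R.T@np.array([*p,1])
def onz(n,uv,z):
    c,r=ray(n,uv);return c+r*(z-c[2])/r[2]
def two(a,b):
    c,r=ray("top",a);e,s=ray("side",b)
    k=np.linalg.lstsq(np.c_[r,-s],e-c,rcond=None)[0];p,q=c+k[0]*r,e+k[1]*s
    return (p+q)/2,np.linalg.norm(p-q)
def proj(n,X):
    K,d,R,t=P(n);return cv2.projectPoints(np.array(X,float).reshape(-1,3),R,t,K,d)[0][:,0]
E
python3 - <<'E'
import cv2
a=cv2.imread("pics/top0.png");b=cv2.imread("pics/side0.png")
cv2.imwrite("pics/tc.png",cv2.resize(a[145:245,180:400],(792,360),interpolation=2))
cv2.imwrite("pics/sc.png",cv2.resize(b[90:290,235:435],(600,600),interpolation=2))
E
```

```text
(no output)
```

View pics/tc.png

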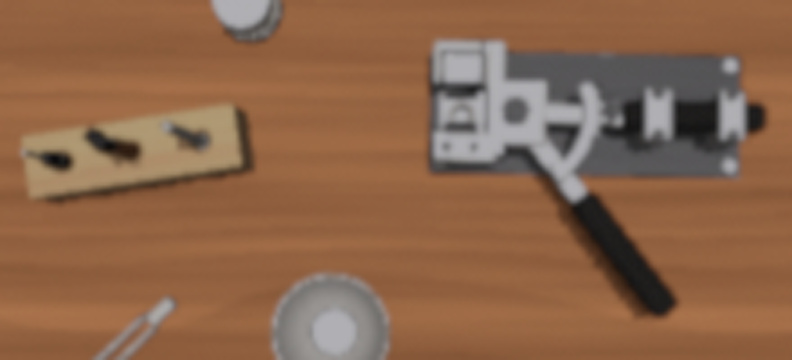

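View pics/sc.png

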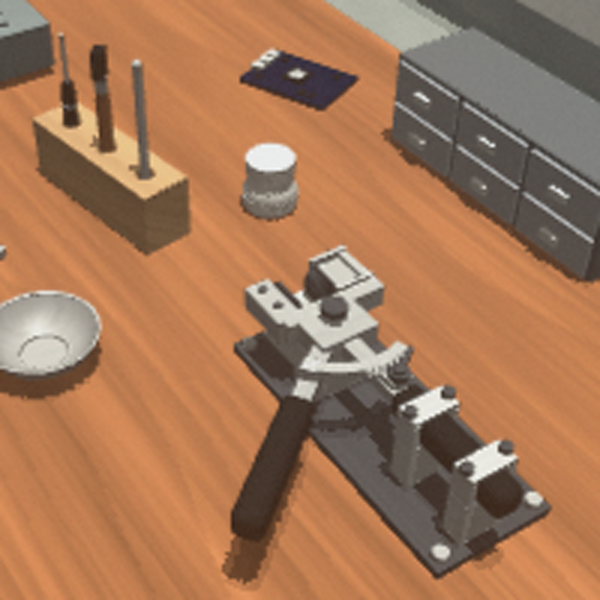

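In the tc crop (3.6x), the probe tip is at (166,127) with its foot near (203,140). The pivot cap is at (515,112), the nest opening at about (461,113) and the grip end at (658,303). In the sc crop (3x), the probe tip is at (138,63) and it enters the block at (146,178). The pivot cap is at (333,303) and the grip end at (250,525).

Run:
```python
from h import *
np.set_printoptions(precision=4,suppress=True)
t=lambda x,y:((x+.5)/3.6-.5+180,(y+.5)/3.6-.5+145)
s=lambda x,y:((x+.5)/3-.5+235,(y+.5)/3-.5+90)
print("tip",two(t(166,127),s(138,65)), "base side z58",onz("side",s(146,178),.058))
print("pivot top z78",onz("top",t(515,111),.078),"side",onz("side",s(334,298),.078),two(t(515,111),s(334,298)))
for c in [(432,52),(740,57),(738,178),(430,173)]: print("plate",onz("top",t(*c),.008))
for c in [(730,65),(729,166)]: print("bolt",onz("top",t(*c),.012))
print("grip axis",onz("top",t(585,197),.067),onz("top",t(658,303),.060))
print("nest",onz("top",t(461,113),.042))
for c in [(22,137),(237,104),(246,168),(30,199)]: print("block",onz("top",t(*c),.058))
a=cv2.imread("pics/top0.png");b=cv2.imread("pics/side0.png")
u=cv2.resize(a[152:194,296:338],(420,420),interpolation=2);v=cv2.resize(b[168:210,312:354],(378,420),interpolation=2)
cv2.imwrite("pics/z.png",np.hstack([u,v])); cv2.imwrite("pics/z.png",cv2.resize(np.hstack([u,v]),(798,420)))
```

```text
tip (array([0.5727, 0.1898, 0.158 ]), np.float64(0.00041904621306986493)) base side z58 [0.5693 0.1835 0.058 ]
pivot top z78 [ 0.592  -0.0432  0.078 ] side [ 0.596  -0.0374  0.078 ] (array([ 0.5913, -0.0431,  0.0846]), np.float64(8.99191366728222e-06))
plate [0.6459 0.0203 0.008 ]
plate [ 0.6423 -0.2192  0.008 ]
plate [ 0.548  -0.2164  0.008 ]
plate [0.5518 0.0215 0.008 ]
bolt [ 0.6354 -0.2106  0.012 ]
bolt [ 0.557  -0.2089  0.012 ]
grip axis [ 0.5304 -0.0942  0.067 ] [ 0.4533 -0.1477  0.06  ]
nest [ 0.5945 -0.0033  0.042 ]
block [0.5753 0.3231 0.058 ]
block [0.5996 0.162  0.058 ]
block [0.5522 0.1547 0.058 ]
block [0.5291 0.316  0.058 ]
```

View pics/z.png

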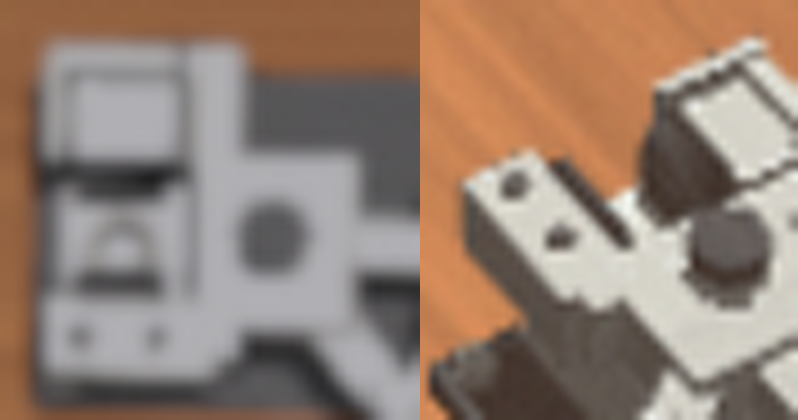

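The zoom shows the nest ring centred at about (122,251) in the 10x crop, which is top-view pixel (307.7,176.6). The pivot cap is at (322.7,175.3). My estimates are probe (0.572,0.188), pivot (0.592,-0.043), nest (0.593,-0.003) and crimper yaw about -0.017. Next I'll travel to above the probe.

>>> jog_arm(
  motion=[
    [-0.044,-0.014,-0.006,0,0,0,1],
    [-0.044,-0.014,-0.006,0,0,0,1],
    [-0.044,-0.014,-0.006,0,0,0,1],
    [-0.044,-0.014,-0.006,0,0,0,1],
    [-0.044,-0.014,-0.006,0,0,0,1],
  ],
)

```text
time_s: 0.6
ee_pos: [0.3993, 0.3451, 0.2066]
eef_rot: [-3.141, -0.0, 2.717]
force: [0.5, 1.1, 0.2]
grip_width: 0.0941
grip_force: 0.0
```

>>> jog_arm(
  motion=[
    [-0.044,-0.014,0,0,0,0,1],
    [-0.044,-0.014,0,0,0,0,1],
    [-0.044,-0.014,0,0,0,0,1],
    [-0.044,-0.014,0,0,0,0,1],
    [-0.044,-0.014,0,0,0,0,1],
  ],
)

```text
time_s: 1.1
ee_pos: [0.5709, 0.1906, 0.2062]
eef_rot: [-3.141, -0.0, 2.717]
force: [0.9, 0.6, 0.6]
grip_width: 0.0939
grip_force: 0.0
```

>>> jog_arm(
  motion=[
    [0,0,0,0,0,0.14,1],
    [0,0,0,0,0,0.14,1],
    [0,0,0,0,0,0.14,1],
    [0,0,0,0,0,0.14,1],
    [0,0,0,0,0,0.14,1],
  ],
)

```text
time_s: 1.6
ee_pos: [0.5697, 0.1921, 0.206]
eef_rot: [-3.141, -0.0, 2.011]
force: [0.2, 0.2, -0.1]
grip_width: 0.094
grip_force: 0.0
```

>>> jog_arm(
  motion=[
    [0,0,0,0,0,0.14,0.2],
    [0,0,0,0,0,0.14,0.2],
    [0,0,0,0,0,0.02,0.2],
    [0,0,0,0,0,0,0.2],
  ],
)

```text
time_s: 2.0
ee_pos: [0.5698, 0.1922, 0.2062]
eef_rot: [-3.141, 0.0, 1.72]
force: [-0.2, -1.0, 0.2]
grip_width: 0.0655
grip_force: 0.0
```

>>> jog_arm(
  motion=[
    [-0.0045,0.0015,0.025,0,0,0,0.2],
    [0,0,0.03,0,0,0,0.2],
    [0,0,0.03,0,0,0,0.2],
    [0,0,0.03,0,0,0,0.2],
    [0,0,0.01,0,0,0,0.2],
  ],
)

```text
time_s: 2.5
ee_pos: [0.5706, 0.1876, 0.0784]
eef_rot: [-3.137, 0.001, 1.72]
force: [-0.4, -0.7, 0.2]
grip_width: 0.0561
grip_force: 0.0
```

Run:
```python
from h import *
b=ctrl.camera("side")[:,:,::-1];a=ctrl.camera("top")[:,:,::-1]
e=ctrl.get_obs()["ee_pos"];print(e,proj("side",e+[0,0,.0188]))
cv2.imwrite("pics/s1.png",np.hstack([cv2.resize(b[80:200,220:320],(500,600),interpolation=2),cv2.resize(a[150:225,180:217],(296,600),interpolation=2)]))
```

```text
[0.5714808  0.18782714 0.08052437] [[282.16558185 133.66766715]]
```

View pics/s1.png

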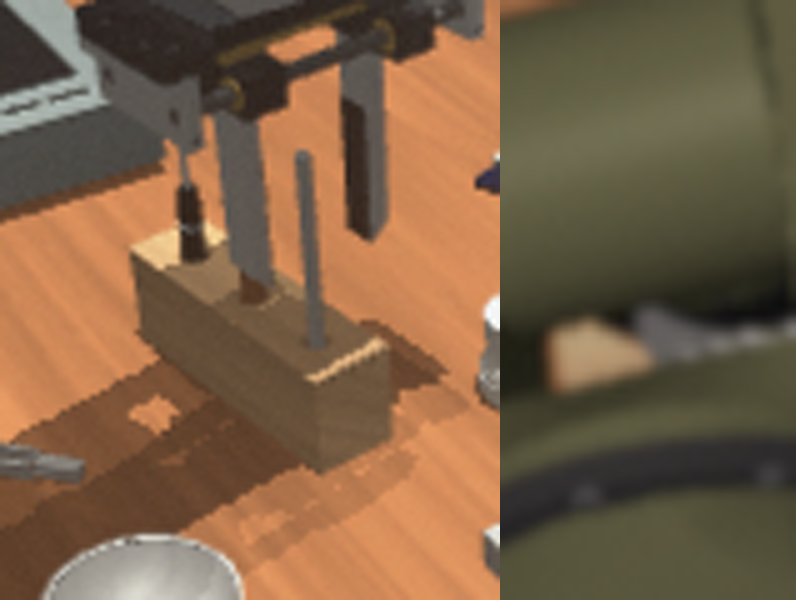

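The probe (crop x≈311 at y≈268) sits exactly on the projected grasp point, between the fingers. I'll close on it.

>>> jog_arm(
  motion=[
    [0,0,0,0,0,0,-1],
    [0,0,0,0,0,0,-1],
    [0,0,0,0,0,0,-1],
    [0,0,0,0,0,0,-1],
    [0,0,0,0,0,0,-1],
  ],
  squeeze=25,
)

```text
time_s: 3.1
ee_pos: [0.5722, 0.188, 0.0818]
eef_rot: [3.141, -0.0, 1.717]
force: [0.3, -0.2, -0.5]
grip_width: 0.0198
grip_force: 0.0
```

>>> jog_arm(
  motion=[
    [0,0,0,0,0,0,-1],
    [0,0,0,0,0,0,-1],
    [0,0,0,0,0,0,-1],
    [0,0,0,0,0,0,-1],
  ],
)

```text
time_s: 3.5
ee_pos: [0.572, 0.188, 0.0815]
eef_rot: [3.142, -0.0, 1.717]
force: [-0.6, -1.2, 1.9]
grip_width: 0.0076
grip_force: 25.0
```

>>> jog_arm(
  motion=[
    [0,0,-0.01,0,0,0,-1],
    [0,0,-0.018,0,0,0,-1],
    [0,0,-0.018,0,0,0,-1],
    [0,0,-0.018,0,0,0,-1],
    [0,0,-0.02,0,0,0,-1],
  ],
)

```text
time_s: 4.0
ee_pos: [0.5719, 0.1879, 0.1666]
eef_rot: [-3.141, 0.0, 1.717]
force: [-0.0, -0.2, -0.4]
grip_width: 0.0075
grip_force: 25.0
```

Run:
```python
from h import *
b=ctrl.camera("side")[:,:,::-1]
e=ctrl.get_obs()["ee_pos"];print(e,ctrl.get_obs()["eef_rot"]);print(proj("side",[e+[0,0,.0188],e+[0,0,-.0695],e+[0,0,.08]]))
cv2.imwrite("pics/s2.png",cv2.resize(b[70:170,230:330],(600,600),interpolation=2))
```

```text
[0.57309273 0.18829291 0.1703689 ] [ 3.13681627e+00 -5.32964007e-04  1.71686330e+00]
[[280.11900337  99.16370006]
 [282.61946071 132.82618204]
 [278.15895665  72.79955673]]
```

View pics/s2.png

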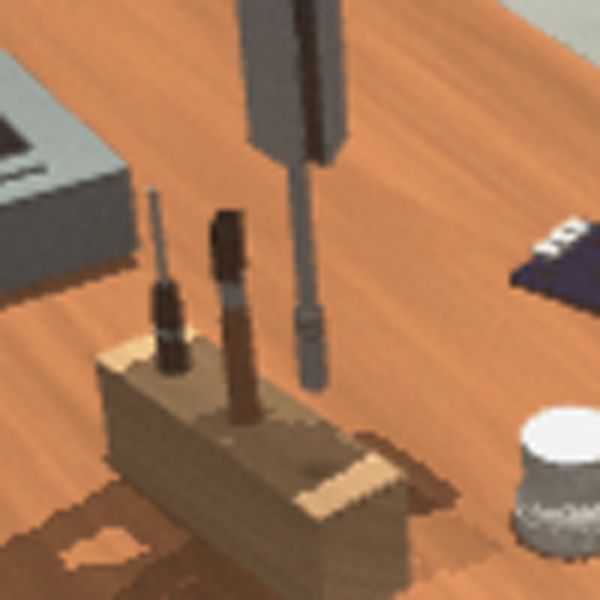

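The foot is seen at full-frame (281.9,134.3) against a predicted (282.6,132.8). So the probe hangs straight and centred in the fingers. Now I'll refine the nest position.

Run:
```python
from h import *
np.set_printoptions(precision=4,suppress=True)
z=lambda x,y:((x+.5)/10-.5+296,(y+.5)/10-.5+152)
w=lambda x,y:((x-420+.5)/9-.5+312,(y+.5)/10-.5+168)
print("nest",onz("top",z(122,251),.042)); print("arc top",onz("top",z(121,213),.042),"l,r",onz("top",z(88,250),.042),onz("top",z(156,250),.042))
print("pivot",onz("top",z(272,238),.078),onz("side",w(725,240),.078),two(z(272,238),w(725,240)))
print("fixed jaw screws top",onz("top",z(80,336),.068),onz("top",z(155,337),.068),"side",onz("side",w(513,184),.068),onz("side",w(561,236),.068))
print("fixed jaw inner edge",onz("top",z(120,295),.068),"moving block edge",onz("top",z(120,160),.068))
n=onz("top",z(122,251),.042)
print(proj("side",[n,n+[0,0,.024]]))
```

```text
nest [ 0.5928 -0.0034  0.042 ]
arc top [ 0.6031 -0.0031  0.042 ] l,r [0.5931 0.0058 0.042 ] [ 0.5931 -0.0126  0.042 ]
pivot [ 0.5923 -0.0434  0.078 ] [ 0.5903 -0.0431  0.078 ] (array([ 0.5917, -0.0429,  0.0772]), np.float64(0.0018200219468969307))
fixed jaw screws top [0.5676 0.0068 0.068 ] [ 0.5674 -0.0128  0.068 ] side [0.5657 0.0075 0.068 ] [ 0.5659 -0.0125  0.068 ]
fixed jaw inner edge [ 0.5784 -0.0036  0.068 ] moving block edge [ 0.6141 -0.0035  0.068 ]
[[334.7845 193.1439]
 [335.1478 184.9109]]
```

>>> jog_arm(
  motion=[
    [-0.03,-0.001,0,0,0,0,-1],
    [-0.045,-0.002,0,0,0,0,-1],
    [-0.045,-0.002,0,0,0,0,-1],
    [-0.045,-0.002,0,0,0,0,-1],
    [-0.027,0,0,0,0,0,-1],
  ],
)

```text
time_s: 4.55
ee_pos: [0.5929, -0.0059, 0.1655]
eef_rot: [-3.142, 0.0, 1.715]
force: [0.3, 0.4, -0.8]
grip_width: 0.0074
grip_force: 25.0
```

>>> jog_arm(
  motion=[
    [0,0,0,0,0,0,-1],
    [0,0,0,0,0,0,-1],
    [0,0,0,0,0,0,-1],
  ],
)

```text
time_s: 4.85
ee_pos: [0.5929, -0.002, 0.1654]
eef_rot: [-3.142, -0.0, 1.718]
force: [0.6, 0.2, -1.1]
grip_width: 0.0075
grip_force: 25.0
```

Run:
```python
from h import *
b=ctrl.camera("side")[:,:,::-1]
o=ctrl.get_obs();e=o["ee_pos"];print(e,o["eef_rot"]);print(proj("side",[e+[0,0,-.0695],[.5923,-.003,.066]]))
cv2.imwrite("pics/s3.png",cv2.resize(b[120:220,290:390],(600,600),interpolation=2))
```

```text
[ 0.59290621 -0.00182759  0.16540935] [-3.14149471e+00 -1.90374877e-04  1.71814637e+00]
[[335.21343148 173.75713735]
 [334.83404646 184.89646105]]
```

View pics/s3.png

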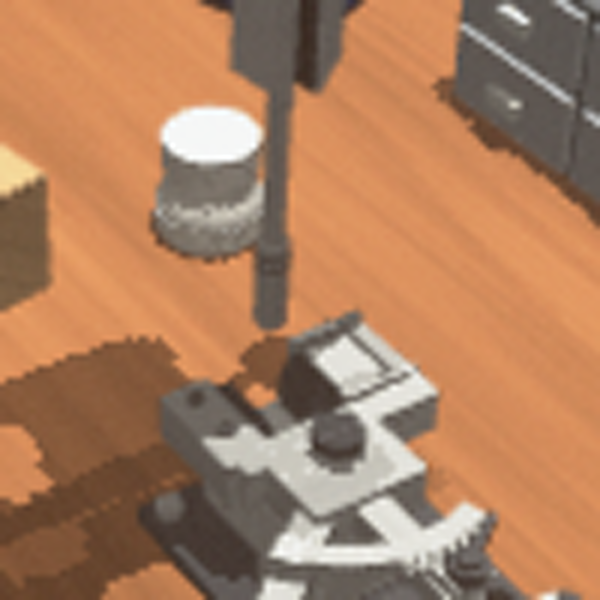

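The foot appears at crop (271,325), as predicted. Straight below it the gap between the dies lies at about (270,392). I'll lower slowly and watch the force.

>>> jog_arm(
  motion=[
    [-0.001,0,0.012,0,0,0,-1],
    [0,0,0.012,0,0,0,-1],
    [0,0,0.01,0,0,0,-1],
    [0,0,0,0,0,0,-1],
  ],
)

```text
time_s: 5.3
ee_pos: [0.5922, -0.0038, 0.1292]
eef_rot: [-3.138, -0.001, 1.717]
force: [-0.0, 0.1, -1.2]
grip_width: 0.0075
grip_force: 25.0
```

>>> jog_arm(
  motion=[
    [0,0,0.006,0,0,0,-1],
    [0,0,0.006,0,0,0,-1],
    [0,0,0,0,0,0,-1],
  ],
)

```text
time_s: 5.6
ee_pos: [0.5928, -0.004, 0.1186]
eef_rot: [-3.141, -0.0, 1.717]
force: [-0.6, -1.0, -1.3]
grip_width: 0.0075
grip_force: 25.0
```

>>> jog_arm(
  motion=[
    [0,0,0.004,0,0,0,-1],
    [0,0,0.004,0,0,0,-1],
    [0,0,0,0,0,0,-1],
  ],
)

```text
time_s: 5.9
ee_pos: [0.5929, -0.004, 0.1109]
eef_rot: [-3.141, -0.0, 1.717]
force: [0.2, 0.1, -1.1]
grip_width: 0.0078
grip_force: 25.0
```

>>> jog_arm(
  motion=[
    [0.001,0,0.002,0,0,0,-1],
    [0,0,0.002,0,0,0,-1],
    [0,0,0,0,0,0,-1],
  ],
)

```text
time_s: 6.2
ee_pos: [0.593, -0.0032, 0.1072]
eef_rot: [-3.141, 0.0, 1.717]
force: [0.6, -1.9, -0.9]
grip_width: 0.0075
grip_force: 25.0
```

>>> jog_arm(
  motion=[
    [0,0,0.003,0,0,0,-1],
    [0,0,0,0,0,0,-1],
  ],
)

```text
time_s: 6.4
ee_pos: [0.5929, -0.0031, 0.1041]
eef_rot: [-3.141, 0.0, 1.717]
force: [0.2, -2.3, -2.2]
grip_width: 0.007
grip_force: 25.0
```

>>> jog_arm(
  motion=[
    [-0.0008,0,0,0,0,0,-1],
    [0,0,0.002,0,0,0,-1],
    [0,0,0.002,0,0,0,-1],
    [0,0,0,0,0,0,-1],
  ],
)

```text
time_s: 6.8
ee_pos: [0.593, -0.0037, 0.1001]
eef_rot: [-3.141, -0.0, 1.717]
force: [-0.2, -0.8, -2.3]
grip_width: 0.0078
grip_force: 25.0
```

>>> jog_arm(
  motion=[
    [0,0,0.002,0,0,0,-1],
    [0,0,0.002,0,0,0,-1],
    [0,0,0,0,0,0,-1],
  ],
)

```text
time_s: 7.1
ee_pos: [0.593, -0.0038, 0.0961]
eef_rot: [-3.141, -0.0, 1.717]
force: [0.2, -0.3, -0.9]
grip_width: 0.0073
grip_force: 25.0
```

>>> jog_arm(
  motion=[
    [0,0,0.0015,0,0,0,-1],
    [0,0,0.0015,0,0,0,-1],
    [0,0,0,0,0,0,-1],
  ],
)

```text
time_s: 7.4
ee_pos: [0.593, -0.0038, 0.0932]
eef_rot: [-3.141, -0.0, 1.717]
force: [-0.3, -1.3, -1.7]
grip_width: 0.0076
grip_force: 25.0
```

>>> jog_arm(
  motion=[
    [0,0,0.001,0,0,0,-1],
    [0,0,0,0,0,0,-1],
  ],
)

```text
time_s: 7.6
ee_pos: [0.5931, -0.0038, 0.0924]
eef_rot: [-3.142, -0.0, 1.717]
force: [-0.1, 0.2, -1.1]
grip_width: 0.0074
grip_force: 25.0
```

>>> jog_arm(
  motion=[
    [0,0,0.0007,0,0,0,-1],
    [0,0,0,0,0,0,-1],
  ],
)

```text
time_s: 7.8
ee_pos: [0.5931, -0.0038, 0.0917]
eef_rot: [-3.141, -0.0, 1.717]
force: [0.2, 0.2, -1.9]
grip_width: 0.0077
grip_force: 25.0
```

>>> jog_arm(
  motion=[
    [0,0,0.0008,0,0,0,-1],
    [0,0,0,0,0,0,-1],
  ],
)

```text
time_s: 8.0
ee_pos: [0.5933, -0.0038, 0.0915]
eef_rot: [3.141, 0.0, 1.717]
force: [-1.1, -1.5, 4.5]
grip_width: 0.0073
grip_force: 25.0
```

>>> jog_arm(
  motion=[
    [0,0,0.0008,0,0,0,-1],
    [0,0,0,0,0,0,-1],
  ],
)

```text
time_s: 8.2
ee_pos: [0.5936, -0.0038, 0.0914]
eef_rot: [3.14, 0.0, 1.717]
force: [-2.8, -1.1, 11.1]
grip_width: 0.0081
grip_force: 25.0
```

The foot is on the floor (foot height about 22 mm). I'll relieve the load, open and check.

>>> jog_arm(
  motion=[
    [0,0,-0.0012,0,0,0,-1],
    [0,0,0,0,0,0,-0.8],
    [0,0,0,0,0,0,-0.6],
    [0,0,0,0,0,0,-0.2],
    [0,0,0,0,0,0,0.2],
  ],
)

```text
time_s: 8.7
ee_pos: [0.5931, -0.0038, 0.0912]
eef_rot: [-3.141, -0.0, 1.717]
force: [-0.4, -0.4, 0.6]
grip_width: 0.03
grip_force: 0.0
```

>>> jog_arm(
  motion=[
    [0,0,0,0,0,0,0.2],
    [0,0,0,0,0,0,0.2],
    [0,0,-0.03,0,0,0,0.2],
    [0,0,-0.045,0,0,0,0.2],
    [0,0,-0.045,0,0,0,0.2],
  ],
)

```text
time_s: 9.2
ee_pos: [0.5927, -0.0037, 0.2126]
eef_rot: [-3.141, -0.0, 1.717]
force: [0.7, 0.3, 0.9]
grip_width: 0.0566
grip_force: 0.0
```

>>> jog_arm(
  motion=[
    [-0.045,0,0,0,0,0,0.2],
    [-0.045,0,0,0,0,0,0.2],
    [-0.045,0,0,0,0,0,0.2],
    [0,0,0,0,0,0,0.2],
  ],
)

```text
time_s: 9.6
ee_pos: [0.6126, -0.142, 0.2108]
eef_rot: [-3.141, 0.0, 1.712]
force: [0.4, 0.8, -0.8]
grip_width: 0.0565
grip_force: 0.0
```

Run:
```python
from h import *
b=ctrl.camera("side")[:,:,::-1];a=ctrl.camera("top")[:,:,::-1]
o=ctrl.get_obs();e=o["ee_pos"];print(e,o["eef_rot"],o["qpos"]);print(proj("side",[[.593,-.0035,.172],[.593,-.0035,.066]]))
cv2.imwrite("pics/s4.png",np.hstack([cv2.resize(b[120:270,290:390],(400,600),interpolation=2),cv2.resize(a[140:250,290:360],(382,600),interpolation=2)]))
```

```text
[ 0.61263721 -0.13795912  0.21099467] [-3.14119274e+00 -3.62498671e-04  1.71522709e+00] [-2.79888760e-01  4.56702949e-01  1.22753787e+00  1.66767891e-04
  1.45786553e+00 -4.24338432e-01]
[[337.04283237 144.12249599]
 [335.23333017 184.9073919 ]]
```

View pics/s4.png

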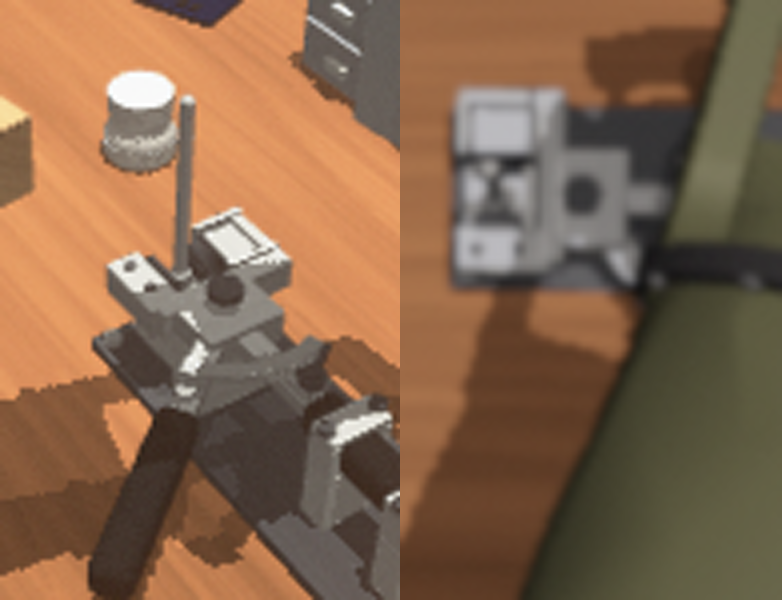

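The probe stands upright in the nest: its tip is at crop (188,98), full-frame (337,144.5), as predicted for vertical. Next is the handle. The grip should be at (0.469,-0.137), with the tool yawed to 0.654 so its y axis points the closing way.

>>> jog_arm(
  motion=[
    [0.007,-0.0475,0,0,0,0,0.2],
    [0.007,-0.0475,0,0,0,0,0.2],
    [0.007,-0.0475,0,0,0,0,0.2],
    [0,0,0,0,0,0.14,0.2],
    [0,0,0,0,0,0.14,0.2],
  ],
)

```text
time_s: 10.2
ee_pos: [0.4679, -0.1361, 0.2122]
eef_rot: [3.14, 0.0, 1.432]
force: [0.6, 1.2, -0.2]
grip_width: 0.0559
grip_force: 0.0
```

>>> jog_arm(
  motion=[
    [0,0,0,0,0,0.14,0.2],
    [0,0,0,0,0,0.14,0.2],
    [0,0,0,0,0,0.14,0.2],
    [0,0,0,0,0,0.14,0.2],
    [0,0,0,0,0,0.14,0.2],
  ],
)

```text
time_s: 10.7
ee_pos: [0.4688, -0.136, 0.2116]
eef_rot: [3.141, -0.0, 0.733]
force: [0.4, -0.5, 0.1]
grip_width: 0.0563
grip_force: 0.0
```

>>> jog_arm(
  motion=[
    [0,0,0,0,0,0.08,0.2],
    [0,0,0,0,0,0,0.2],
    [0,0,0,0,0,0,0.2],
  ],
)

```text
time_s: 11.0
ee_pos: [0.4688, -0.1365, 0.2115]
eef_rot: [3.141, -0.0, 0.661]
force: [-0.0, -0.9, -1.2]
grip_width: 0.0566
grip_force: 0.0
```

>>> jog_arm(
  motion=[
    [0,0.0007,0.04,0,0,0,0.2],
    [0,0,0.04,0,0,0,0.2],
    [0,0,0.04,0,0,0,0.2],
    [0,0,0.01,0,0,0,0.2],
  ],
)

```text
time_s: 11.4
ee_pos: [0.4673, -0.1368, 0.078]
eef_rot: [-3.137, 0.003, 0.659]
force: [0.3, -0.3, 0.8]
grip_width: 0.0564
grip_force: 0.0
```

>>> jog_arm(
  motion=[
    [0,0,0.012,0,0,0,0.2],
    [0,0,0.015,0,0,0,0.2],
    [0,0,0.0145,0,0,0,0.2],
    [0,0,0,0,0,0,0.2],
    [0,0,0,0,0,0,0.2],
  ],
)

```text
time_s: 11.9
ee_pos: [0.4699, -0.1381, 0.0411]
eef_rot: [3.14, -0.001, 0.657]
force: [0.6, 0.4, 0.9]
grip_width: 0.0565
grip_force: 0.0
```

Run:
```python
from h import *
b=ctrl.camera("side")[:,:,::-1]
o=ctrl.get_obs();e=o["ee_pos"];print(e,o["eef_rot"],o["qpos"]);print(proj("side",[e]))
cv2.imwrite("pics/s5.png",cv2.resize(b[100:300,250:450],(600,600),interpolation=2))
```

```text
[ 0.46998804 -0.13810721  0.04126368] [ 3.13987931e+00 -1.09700314e-03  6.57180943e-01] [-3.60613071e-01  3.30478968e-01  1.82628541e+00  4.03461841e-05
  9.82794105e-01  5.52980906e-01]
[[322.4076433  259.41301317]]
```

View pics/s5.png

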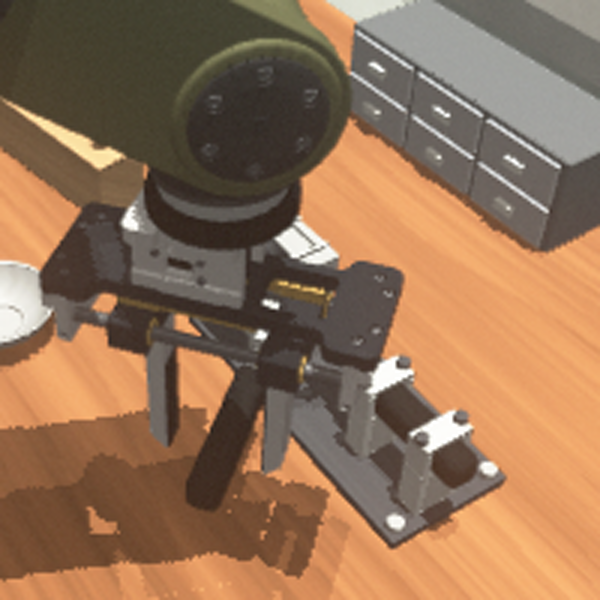

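The handle lies centred between the two fingers (crop 220,420), clear of everything. I'll grip it gently.

>>> jog_arm(
  motion=[
    [0,0,0,0,0,0,-1],
    [0,0,0,0,0,0,-1],
    [0,0,0,0,0,0,-1],
    [0,0,0,0,0,0,-1],
    [0,0,0,0,0,0,-1],
  ],
  squeeze=20,
)

```text
time_s: 12.45
ee_pos: [0.4692, -0.1379, 0.0399]
eef_rot: [3.142, -0.0, 0.657]
force: [0.3, 0.9, -0.5]
grip_width: 0.0199
grip_force: 0.0
```

>>> jog_arm(
  motion=[
    [0,0,0,0,0,0,-1],
    [0,0,0,0,0,0,-1],
    [0,0,0,0,0,0,-1],
  ],
)

```text
time_s: 12.75
ee_pos: [0.4692, -0.1379, 0.0398]
eef_rot: [3.142, -0.0, 0.657]
force: [-0.2, -0.3, 0.9]
grip_width: 0.0007
grip_force: 0.0
```

```bash
cat >> h.py <<'E'
def st():
    o=ctrl.get_obs();d=o["ee_pos"][:2]-[.5918,-.0432];th=np.arctan2(d[1],d[0]);f=o["force"]
    print("t %.2f r %.4f closing %.4f yaw-closing %.4f Ftan %.2f Frad %.2f Mz %.2f"%(o["time_s"],np.hypot(*d),th+2.488,o["eef_rot"][2]-.654,-np.sin(th)*f[0]+np.cos(th)*f[1],np.cos(th)*f[0]+np.sin(th)*f[1],o["moment"][2]))
E
python3 -c "
from h import *
st()"
```

```text
t 12.75 r 0.1549 closing 0.0037 yaw-closing 0.0028 Ftan 0.14 Frad 0.35 Mz 0.01
```

The fingers shut fully without feeling the grip. I'll look.

Run:
```python
from h import *
b=ctrl.camera("side")[:,:,::-1]
u=np.array([-.794,-.608,0]);p=np.array([.5918,-.0432,0])
print(proj("side",[p+u*.078+[0,0,.067],p+u*.185+[0,0,.067],p+u*.185+[0,0,.045],p+u*.155+[0,0,.04]])-[270,150])
cv2.imwrite("pics/s6.png",cv2.resize(b[150:290,270:410],(700,700),interpolation=2)[:600])
```

```text
[[ 64.60834882  70.95976291]
 [ 46.16078821 113.48544961]
 [ 46.17948028 121.06775437]
 [ 51.6302815  109.89521462]]
```

View pics/s6.png

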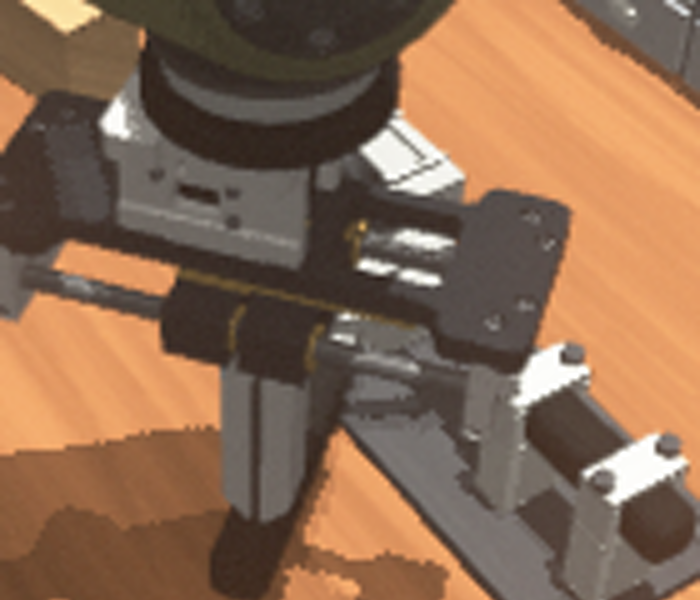

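The fingers are shut just above the grip. The fingertips (crop y≈510) sit about 10 px higher than the reported TCP projects, and s1–s3 show the same offset. So the real tips are roughly 28 mm above the reported TCP. I'll open, lower by 28 mm while watching the force, and grip again.

>>> jog_arm(
  motion=[
    [0,0,0,0,0,0,0.2],
    [0,0,0,0,0,0,0.2],
    [0,0,0,0,0,0,0.2],
    [0,0,0,0,0,0,0.2],
    [0,0,0,0,0,0,0.2],
  ],
)

```text
time_s: 13.3
ee_pos: [0.4692, -0.1379, 0.0399]
eef_rot: [3.142, -0.0, 0.657]
force: [-0.1, -0.8, 0.6]
grip_width: 0.0371
grip_force: 0.0
```

>>> jog_arm(
  motion=[
    [0,0,0,0,0,0,0.2],
    [0,0,0,0,0,0,0.2],
    [0,0,0.006,0,0,0,0.2],
    [0,0,0.006,0,0,0,0.2],
    [0,0,0,0,0,0,0.2],
  ],
)

```text
time_s: 13.8
ee_pos: [0.4686, -0.1376, 0.0268]
eef_rot: [-3.14, 0.001, 0.657]
force: [-0.6, 0.4, -0.6]
grip_width: 0.0565
grip_force: 0.0
```

>>> jog_arm(
  motion=[
    [0,0,0.006,0,0,0,0.2],
    [0,0,0.005,0,0,0,0.2],
    [0,0,0,0,0,0,0.2],
  ],
)

```text
time_s: 14.1
ee_pos: [0.4687, -0.1377, 0.0161]
eef_rot: [-3.141, 0.001, 0.657]
force: [0.0, -0.0, 0.0]
grip_width: 0.0561
grip_force: 0.0
```

Run:
```python
from h import *
st();o=ctrl.get_obs();print(o["ee_pos"],o["force"],o["qpos"])
```

```text
t 14.10 r 0.1552 closing 0.0013 yaw-closing 0.0028 Ftan 0.01 Frad -0.00 Mz -0.01
[ 0.4687455  -0.13769933  0.01605002] [ 0.00435312 -0.00509659  0.02610887] [-3.60708872e-01  3.70928814e-01  1.84230697e+00 -1.91304180e-07
  9.29573717e-01  5.53331032e-01]
```

>>> jog_arm(
  motion=[
    [0,0,0.003,0,0,0,0.2],
    [0,0,0.002,0,0,0,0.2],
    [0,0,0,0,0,0,-1],
    [0,0,0,0,0,0,-1],
    [0,0,0,0,0,0,-1],
  ],
)

```text
time_s: 14.6
ee_pos: [0.4692, -0.1379, 0.012]
eef_rot: [3.141, -0.0, 0.657]
force: [0.1, -0.6, 0.3]
grip_width: 0.0356
grip_force: 0.0
```

>>> jog_arm(
  motion=[
    [0,0,0,0,0,0,-1],
    [0,0,0,0,0,0,-1],
    [0,0,0,0,0,0,-1],
  ],
)

```text
time_s: 14.9
ee_pos: [0.469, -0.1377, 0.0119]
eef_rot: [-3.141, 0.0, 0.657]
force: [-2.2, 1.5, 2.1]
grip_width: 0.0219
grip_force: 20.0
```

Run:
```python
from h import *
st();o=ctrl.get_obs();print(o["ee_pos"],o["force"],o["grip_width"],o["grip_force"])
```

```text
t 14.90 r 0.1550 closing 0.0021 yaw-closing 0.0029 Ftan -2.55 Frad 0.82 Mz 0.03
[ 0.46897379 -0.13767949  0.0118661 ] [-2.20599131  1.51842713  2.12392344] 0.021875288473131308 20.000114142894745
```

The grip is held (21.9 mm wide), with Ftan about -2.5 N from the spring. I'll follow the arc in small steps.

>>> jog_arm(
  motion=[
    [0,0.0031,0,0,0,-0.02,-1],
    [0,0.0031,0,0,0,-0.02,-1],
    [0,0.0031,0,0,0,-0.02,-1],
    [0,0,0,0,0,0,-1],
  ],
)

```text
time_s: 15.3
ee_pos: [0.4751, -0.1451, 0.0118]
eef_rot: [-3.141, -0.0, 0.718]
force: [-3.3, 3.8, 5.0]
grip_width: 0.0218
grip_force: 20.0
```

>>> jog_arm(
  motion=[
    [0,0.0015,0,0,0,-0.01,-1],
    [0,0,0,0,0,0,-1],
  ],
)

```text
time_s: 15.5
ee_pos: [0.4759, -0.1461, 0.0118]
eef_rot: [-3.141, 0.0, 0.728]
force: [-4.1, 5.0, 4.2]
grip_width: 0.0219
grip_force: 20.0
```

>>> jog_arm(
  motion=[
    [0,0.0016,0,0,0,-0.01,-1],
    [0,0,0,0,0,0,-1],
  ],
)

```text
time_s: 15.7
ee_pos: [0.4774, -0.1476, 0.0119]
eef_rot: [3.141, -0.0, 0.738]
force: [1.4, 1.6, 0.8]
grip_width: 0.0222
grip_force: 20.0
```

>>> jog_arm(
  motion=[
    [0,0.0015,0,0,0,-0.01,-1],
    [0,0,0,0,0,0,-1],
  ],
)

```text
time_s: 15.9
ee_pos: [0.4785, -0.1487, 0.0119]
eef_rot: [3.141, -0.0, 0.748]
force: [0.7, 2.2, 2.2]
grip_width: 0.0215
grip_force: 20.0
```

```bash
python3 -c "
from h import *
st()"
```

```text
t 15.90 r 0.1549 closing 0.0962 yaw-closing 0.0936 Ftan -1.16 Frad -2.05 Mz 0.21
```

First click: the force dropped between closing 0.075 and 0.087 (|Ftan| 6.4 to about 0). The second is expected around 0.175.

>>> jog_arm(
  motion=[
    [0,0.0031,0,0,0,-0.02,-1],
    [0,0.0031,0,0,0,-0.02,-1],
    [0,0,0,0,0,0,-1],
  ],
)

```text
time_s: 16.2
ee_pos: [0.4825, -0.1531, 0.0119]
eef_rot: [-3.141, -0.0, 0.788]
force: [-1.2, 5.9, 4.2]
grip_width: 0.0219
grip_force: 20.0
```

>>> jog_arm(
  motion=[
    [0,0.0015,0,0,0,-0.01,-1],
    [0,0,0,0,0,0,-1],
  ],
)

```text
time_s: 16.4
ee_pos: [0.4834, -0.154, 0.0118]
eef_rot: [-3.141, -0.0, 0.798]
force: [-1.7, 5.7, 3.7]
grip_width: 0.0222
grip_force: 20.0
```

>>> jog_arm(
  motion=[
    [0,0.0016,0,0,0,-0.01,-1],
    [0,0,0,0,0,0,-1],
  ],
)

```text
time_s: 16.6
ee_pos: [0.4845, -0.155, 0.0119]
eef_rot: [-3.141, -0.0, 0.808]
force: [-1.3, 6.3, 3.9]
grip_width: 0.0218
grip_force: 20.0
```

>>> jog_arm(
  motion=[
    [0,0.0015,0,0,0,-0.01,-1],
    [0,0,0,0,0,0,-1],
  ],
)

```text
time_s: 16.8
ee_pos: [0.4856, -0.156, 0.0118]
eef_rot: [-3.141, -0.0, 0.818]
force: [-2.0, 6.5, 4.9]
grip_width: 0.0219
grip_force: 20.0
```

>>> jog_arm(
  motion=[
    [0,0.0016,0,0,0,-0.01,-1],
    [0,0,0,0,0,0,-1],
  ],
)

```text
time_s: 17.0
ee_pos: [0.4867, -0.1571, 0.0118]
eef_rot: [-3.141, -0.0, 0.828]
force: [-2.5, 7.1, 4.9]
grip_width: 0.0218
grip_force: 20.0
```

```bash
python3 -c "
from h import *
st()"
```

```text
t 17.00 r 0.1550 closing 0.1718 yaw-closing 0.1740 Ftan -6.62 Frad -3.53 Mz -0.01
```

>>> jog_arm(
  motion=[
    [0.0003,0.0015,0,0,0,-0.01,-1],
    [0,0,0,0,0,0,-1],
  ],
)

```text
time_s: 17.2
ee_pos: [0.4883, -0.1584, 0.0119]
eef_rot: [3.141, -0.0, 0.838]
force: [0.1, 1.8, 2.6]
grip_width: 0.0216
grip_force: 20.0
```

>>> jog_arm(
  motion=[
    [0.0003,0.0016,0,0,0,-0.01,-1],
    [0,0,0,0,0,0,-1],
  ],
)

```text
time_s: 17.4
ee_pos: [0.4894, -0.1594, 0.0119]
eef_rot: [-3.141, 0.0, 0.847]
force: [-3.0, -0.1, 5.5]
grip_width: 0.0217
grip_force: 20.0
```

```bash
python3 -c "
from h import *
st()"
```

```text
t 17.40 r 0.1549 closing 0.1945 yaw-closing 0.1935 Ftan -2.16 Frad 2.06 Mz 0.08
```

Second click: near 0.177, so the spacing fits 0.09. The third should come at about 0.267.

>>> jog_arm(
  motion=[
    [0,0.0031,0,0,0,-0.02,-1],
    [0,0.0031,0,0,0,-0.02,-1],
    [0,0,0,0,0,0,-1],
  ],
)

```text
time_s: 17.7
ee_pos: [0.4939, -0.1632, 0.0118]
eef_rot: [-3.141, 0.0, 0.888]
force: [-5.9, 2.5, 7.5]
grip_width: 0.0219
grip_force: 20.0
```

>>> jog_arm(
  motion=[
    [0.0001,0.0015,0,0,0,-0.01,-1],
    [0,0,0,0,0,0,-1],
  ],
)

```text
time_s: 17.9
ee_pos: [0.495, -0.164, 0.0118]
eef_rot: [-3.141, 0.001, 0.897]
force: [-6.8, 1.6, 6.2]
grip_width: 0.0219
grip_force: 20.0
```

>>> jog_arm(
  motion=[
    [0.0001,0.0016,0,0,0,-0.01,-1],
    [0,0,0,0,0,0,-1],
  ],
)

```text
time_s: 18.1
ee_pos: [0.4961, -0.165, 0.0118]
eef_rot: [-3.14, 0.001, 0.907]
force: [-7.0, 1.0, 6.4]
grip_width: 0.0221
grip_force: 20.0
```

>>> jog_arm(
  motion=[
    [0.0001,0.0015,0,0,0,-0.01,-1],
    [0,0,0,0,0,0,-1],
  ],
)

```text
time_s: 18.3
ee_pos: [0.4973, -0.1659, 0.0118]
eef_rot: [-3.14, 0.001, 0.917]
force: [-7.1, 0.3, 6.8]
grip_width: 0.022
grip_force: 20.0
```

>>> jog_arm(
  motion=[
    [0.0001,0.0016,0,0,0,-0.01,-1],
    [0,0,0,0,0,0,-1],
  ],
)

```text
time_s: 18.5
ee_pos: [0.4991, -0.1672, 0.0119]
eef_rot: [3.142, 0.001, 0.927]
force: [-3.9, -3.0, 4.9]
grip_width: 0.022
grip_force: 20.0
```

```bash
python3 -c "
from h import *
st()"
```

```text
t 18.50 r 0.1548 closing 0.2749 yaw-closing 0.2733 Ftan -1.29 Frad 4.76 Mz 0.11
```

Third click: near 0.268. The fourth is expected at about 0.358.

>>> jog_arm(
  motion=[
    [-0.0003,0.0031,0,0,0,-0.02,-1],
    [-0.0003,0.0031,0,0,0,-0.02,-1],
    [0,0,0,0,0,0,-1],
  ],
)

```text
time_s: 18.8
ee_pos: [0.5039, -0.1707, 0.0118]
eef_rot: [-3.141, -0.0, 0.968]
force: [-3.7, 2.8, 5.9]
grip_width: 0.022
grip_force: 20.0
```

>>> jog_arm(
  motion=[
    [0,0.0015,0,0,0,-0.01,-1],
    [0,0,0,0,0,0,-1],
  ],
)

```text
time_s: 19.0
ee_pos: [0.505, -0.1715, 0.0118]
eef_rot: [-3.141, -0.0, 0.977]
force: [-5.3, 2.4, 6.4]
grip_width: 0.0219
grip_force: 20.0
```

>>> jog_arm(
  motion=[
    [0,0.0016,0,0,0,-0.01,-1],
    [0,0,0,0,0,0,-1],
  ],
)

```text
time_s: 19.2
ee_pos: [0.5063, -0.1723, 0.0119]
eef_rot: [-3.141, -0.0, 0.988]
force: [-5.4, 4.1, 6.0]
grip_width: 0.0219
grip_force: 20.0
```

>>> jog_arm(
  motion=[
    [0,0.0015,0,0,0,-0.01,-1],
    [0,0,0,0,0,0,-1],
  ],
)

```text
time_s: 19.4
ee_pos: [0.5075, -0.173, 0.0118]
eef_rot: [-3.14, -0.0, 0.997]
force: [-5.6, 3.7, 7.6]
grip_width: 0.0221
grip_force: 20.0
```

```bash
python3 -c "
from h import *
st()"
```

```text
t 19.40 r 0.1548 closing 0.3412 yaw-closing 0.3435 Ftan -6.73 Frad -0.05 Mz -0.04
```

>>> jog_arm(
  motion=[
    [0,0.0016,0,0,0,-0.01,-1],
    [0,0,0,0,0,0,-1],
  ],
)

```text
time_s: 19.6
ee_pos: [0.5087, -0.1739, 0.0118]
eef_rot: [-3.14, -0.0, 1.007]
force: [-6.3, 3.5, 7.5]
grip_width: 0.022
grip_force: 20.0
```

>>> jog_arm(
  motion=[
    [0,0.0015,0,0,0,-0.01,-1],
    [0,0,0,0,0,0,-1],
  ],
)

```text
time_s: 19.8
ee_pos: [0.5105, -0.175, 0.0119]
eef_rot: [3.141, -0.0, 1.017]
force: [-1.4, 2.0, 3.4]
grip_width: 0.0223
grip_force: 20.0
```

```bash
python3 -c "
from h import *
st()"
```

```text
t 19.80 r 0.1548 closing 0.3647 yaw-closing 0.3634 Ftan -2.24 Frad -0.92 Mz 0.08
```

Fourth click: near 0.358 (drop from 7.1 N to 2.2 N). The fifth would come at about 0.45. I'll go 0.015 rad further for margin, hold, and check that the probe still stands.

>>> jog_arm(
  motion=[
    [0,0.0023,0,0,0,-0.015,-1],
    [0,0,0,0,0,0,-1],
    [0,0,0,0,0,0,-1],
  ],
)

```text
time_s: 20.1
ee_pos: [0.5123, -0.1761, 0.0118]
eef_rot: [-3.141, -0.0, 1.032]
force: [-2.8, 3.4, 6.3]
grip_width: 0.0214
grip_force: 20.0
```

Run:
```python
from h import *
st()
b=ctrl.camera("side")[:,:,::-1]
cv2.imwrite("pics/s7.png",cv2.resize(b[100:300,250:450],(600,600),interpolation=2))
```

```text
t 20.10 r 0.1549 closing 0.3781 yaw-closing 0.3780 Ftan -4.11 Frad -1.49 Mz 0.02
```

View pics/s7.png

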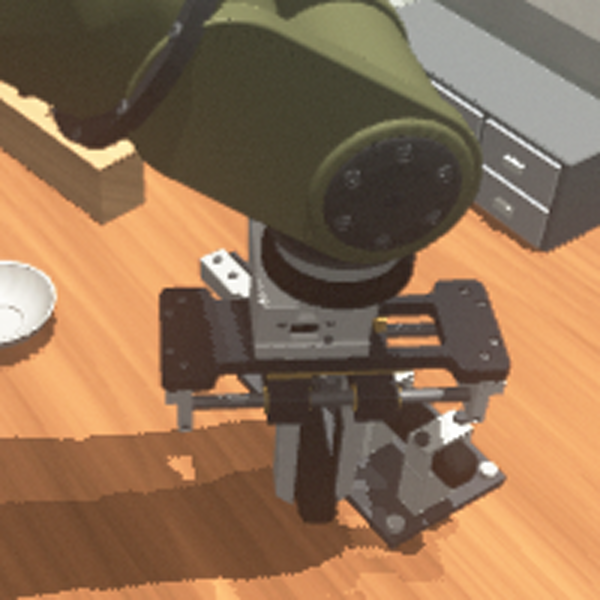

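The fingers hold the grip at the four-click position (crop 318,490), clear of the saddles. The arm hides the probe in this view, but the forces show no unexpected contact. Handing in.

```bash
python3 -c "
from station import ctrl
print(ctrl.hand_in())"
```

```text
the job is handed in; nothing more can be done
None
```

I handed the job in at about 20 s: the probe is in the nest, released, and the gripper is holding the handle about 0.02 rad past the fourth click by feel, with the fifth about 0.07 rad further on; I saw the probe upright before closing the handle, but the arm hid it in the last picture.

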